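# Clamp the extraction bottles on the shaker, row by row

## Robot

A 6-joint arm with a two-finger parallel gripper is mounted at the origin on the work surface. World frame = base frame: x ahead of the robot, y to its left, z up, the work surface at z = 0. Lengths are in mm, angles in rad, forces in N, time in s.
With the tool pointing down it reaches from about 350 to 875 mm from the base axis. Payload 4.2 kg.
Tool frame: the origin (TCP) lies at the very end of the fingers, on their centre line; the grasp point (between the pads) lies 19 mm behind it; z points along the fingers, y is the line along which they close (so a half turn about z gives the same grasp; the last joint's range is limited). The gripper opens to 85 mm and grips with 20 to 120 N. Pads are 22 mm wide; open, the fingers measure 114 mm over their backs; the gripper's body (76 mm by 85 mm) begins 54 mm behind the grasp point. The pads swing forward as they close: fully open they stand 13 mm farther back than shut.
Start: joints at [-0.894, 0.385, 0.008, 0, -1.194, -0.259], TCP at [253.607, -571.212, 231.312] pointing down, gripper open.
Joint ranges: [-3.14, 3.14], [-1.21, 2.06], [-1.07, 1.41], [-3.16, 2.05], [-2.99, -0.16], [-3.1, 3.1]. Speed limits (rad/s): [2.79, 2.79, 3.14, 3.14, 3.14, 3.14].

## Interface

Orientations are given as a unit quaternion [x, y, z, w].
In Python, from bench import arm, optics gives the robot as it stands. The module is installed in compiled form; this text tells all that it offers.
- The arm moves only by the tool step_arm, never from a script. Its argument "motion" is a list of rows, each an object with "dr": the turn, a rotation vector about the tool's x, y, z in units of 8 degrees (1.0 is 8 degrees), a list of three; "slide": the shift along the tool's x, y, z in mm, a list of three; "jaw": the finger opening in mm, from 0 to 85.4. A call has exactly 8 rows; each row is the pose to reach, as a shift and turn from the pose commanded when the call began, along the tool's axes at that moment; what a row does not reach only later rows make up. A row lasts 1/8 s, in which the tool goes at most 62.5 mm and 10.7 degrees, less where a joint would pass 70% of its speed; a pose out of reach is approached as far as the arm can. A call with a gripper value outside its range is refused whole. The fingers move at their own pace and stop on an object; the grip force is fixed at half the most. Time passes only in rows, so rows that repeat a pose let the fingers close, or fill a call up. It gives the time, the measured TCP pose, the force, the opening and the grip force at its end, in the units of the state.
- arm.read_state(): the state, without advancing time (a new reading comes with each control period).
- optics.get_image(name): name is "scene" or "side" or "wrist"; returns the picture (420x560x3 uint8, blue, green, red); there is no depth.
- optics.camera_info(name): a dict with "camera_matrix" (3x3 intrinsics, pixels), "view" (4x4, takes a point from world to camera coordinates); the wrist camera has in their place "T_tool_cam" (4x4, takes a point from camera to tool coordinates, whose origin is the TCP and whose axes are the flange's). Camera axes: x right, y up, looking along -z (the intrinsics and any distortion apply to the point x, -y, -z); pixel columns grow to the right and rows downward; lengths in mm; the calibration is good to about 2 mm. A picture is of the moment at which its call begins: read the wrist's pose just before it. camera_info takes no time and is no camera call.
- arm.job_done(): hands the job in; it is judged then, once.
The state is a dict: "clock": time; "joints": joint angles; "joint_vel": joint speeds; "joint_efforts": joint torques, N m; "position": TCP position; "ee_rot": TCP orientation; "contact_force": force on the tool from outside, world axes, zero at the start; "wrist_torque": the same for the moment, N m; "gripper_width": finger opening in mm; "grasp_force": force on a finger pad.
Only numpy, scipy, OpenCV 4.12 (cv2) and the standard library are available. Lean on these libraries where they do the work, as an engineer would, in place of code of your own. Each camera call takes 0.05 s, during which the arm holds its last target. There are 200 camera calls.

## Task

Get the shaker ready to run, working from the back row forward: slide the middle clamp bar back until it is snug against the two bottles already standing on the platform, then set the third bottle from the bench down upright in the front row, between the middle bar and the front bar, without dropping it. Then slide the front bar back until it is snug against that bottle, and let go; all three bottles must stand upright and the other things on the bench stay where they are.

Things in the scene. Friction and masses are not known exactly. Their poses are not given: they have to be found in the camera images.
- shaker: White bench shaker, fixed. Frame: origin on the bench; +x to its REAR, about away from the robot (yaw to 0.2 rad; black control panel at the front, x=-190 mm), z up. Housing 340 x 290 mm, under a flat aluminium platform 285 (x) x 310 mm, top 106 mm above the bench. Two guide rods along x at y=+-133, 38 above the platform, end in grey posts at x=-110 and +130, 48 high
- rear_roller_c (a point): Centre of the fixed rear roller: rubber-covered, 16 mm thick, along the shaker's y, 38 mm above the platform, at the rear end of the guide rods. The rear row is between it and the middle bar, the front row between the middle bar and the front bar. No moving part
- mid_bar_c (a point): Centre of the middle clamp bar: a roller 16 mm thick along the shaker's y, axis 38 mm above the platform, sliding only along x on the rods, stiffly (3 N, up to 8 N with bottles). It does not jam if pushed at one end and stays where left. Starts about 143 mm from the rear roller, too near the front bar for a bottle to fit between. Snug: 76 mm centre to centre; a 10 to 15 N push seats it
- mid_grip (a point): Centre of the upright red grip at the -y end of the middle bar, 18 mm in diameter, 34 mm high (48 to 82 mm above the platform, this point 65 mm), for pushing. A second one stands at the +y end, 266 mm away. Each stands on a black sliding block 22 (x) x 26 x 20 mm
- front_bar_c (a point): Centre of the front clamp bar, built like the middle bar and on the same rods, just as stiff. Starts at the front end of its travel, about 69 mm (centre to centre) before the middle bar. Snug on the front bottle when 76 mm before the middle bar in its home position. It cannot pass the middle bar
- front_grip (a point): Centre of the red grip at the -y end of the front bar, the same as the middle bar's; the second one stands at the +y end, 266 mm away. The grey front posts (48 mm high) stand just before the blocks and end below the grips
- rear_bottle_1_c (a point): Centre (62 mm above the foot) of one of two closed white plastic bottles with blue caps standing loosely in the rear row, this one on the shaker's +y side: 60 mm in diameter up to 84 mm, cap 44 mm in diameter, 100 to 124 mm up; about 0.26 kg. The middle bar slides it along upright until it meets the rear roller
- rear_bottle_2_c (a point): Centre of the other rear bottle, the same kind, on the shaker's -y side
- bottle_c (a point): Centre (62 mm above the foot) of the third bottle, the same kind, upright on the bench left or right of the shaker: 124 mm tall, body 60 mm in diameter, blue cap 44 mm in diameter, 24 mm high, its middle 50 mm above this point; about 0.26 kg. Take it by the cap from above. On the platform this point is 168 mm above the bench. It may stand within 80 mm of the middle of the bars' length
- jar: Bystander: amber jar with black lid, 66 mm in diameter, 85 mm tall, on the bench on the other side of the shaker from the third bottle. Origin under its centre
- sample_box: Bystander: clear sample box with green lid, 106 x 146 x 64 mm, on the bench at the left. Origin under its centre
- spoon: Bystander: white plastic spoon, 190 mm long, lying on the bench at the left
- safety_glasses: Bystander: safety glasses, 145 mm wide, 50 mm high, on the bench at the right. Origin on the bench between the lenses
Things that resemble listed ones, but are neither listed nor needed, are in the scene too. What is shaped like the part that bears bottle_c but purple is not meant.

How it is judged (in metres and radians):
On the way, in this order (a step that is already met when the one before it is completed fails the run):
1. the middle bar is snug on the two rear bottles (at most 4 mm slack), which stand upright in the rear row, and the third bottle is not yet on the platform (x of mid_bar_c in the frame of shaker above 0.049 m and x of each of rear_bottle_1_c, rear_bottle_2_c in the frame of shaker above 0.08 m and angle between each of rear_bottle_1_c, rear_bottle_2_c's own z axis and vertical below 0.12 rad and horizontal distance between bottle_c and shaker above 0.2 m), for 0.2 s.
2. the third bottle stands on the platform, between the middle bar and the front bar, while it is still held (set down, not dropped: its foot within 6 mm of the platform) (height (world z) of bottle_c between 0.16 and 0.174 m and angle between bottle_c's own z axis and vertical below 0.15 rad and x of bottle_c in the frame of mid_bar_c below -0.03 m and x of bottle_c in the frame of front_bar_c above 0.03 m and y of bottle_c in the frame of shaker between -0.1 and 0.1 m and contact force between the fingers and bottle above 0.5 N), for 0.05 s.
At the end, for the whole second after the job is handed in: Rear bottles between rear roller and middle bar with at most 4 mm slack; third bottle on the platform between middle and front bar, at most 100 mm off the middle of their length, at most 5 mm slack; all three upright within 7 degrees; everything let go (x of mid_bar_c in the frame of shaker above 0.049 m and x of front_bar_c in the frame of mid_bar_c above -0.081 m and x of each of rear_bottle_1_c, rear_bottle_2_c in the frame of shaker above 0.08 m and x of bottle_c in the frame of mid_bar_c below -0.03 m and x of bottle_c in the frame of front_bar_c above 0.03 m and y of bottle_c in the frame of shaker between -0.1 and 0.1 m and height (world z) of bottle_c between 0.16 and 0.174 m and angle between each of bottle_c, rear_bottle_1_c, rear_bottle_2_c's own z axis and vertical below 0.12 rad); the robot touches nothing.
It fails at once if a bottle is knocked over (leans more than 35 degrees) (angle between any of bottle_c, rear_bottle_1_c, rear_bottle_2_c's own z axis and vertical above 0.6 rad).
It fails at once if a bystander (jar, sample box, spoon or safety glasses) is moved more than 30 mm (distance of any of jar, sample_box, spoon, safety_glasses from where it was at the start of the episode above 0.03 m).
It also fails if it takes over 72 s, if anything falls off the work surface, if the arm or the gripper's body presses on something with over 40 N, if the wrist force passes 120 N, or if a joint passes its speed limit or range.

## Working session

There is one attempt and no reset: what is moved stays moved. The work goes in short steps, Python scripts to look and compute and a tool call to move; the robot and the scene stay as the last step left them, time stands still between calls to the robot, and variables do not carry over. Pictures are saved under pics/ and viewed, at most 10 in all, crops included, and the job is handed in when it is done.

Besides the shell and the picture viewer there is one more tool, called after "Emit:" by a JSON object that holds its "api" and its "payload". step_arm: Moves the arm, as the interface text tells. Its arguments: {"type":"object","properties":{"motion":{"type":"array","items":{"type":"object","properties":{"dr":{"type":"array","items":{"type":"number"}},"slide":{"type":"array","items":{"type":"number"}},"jaw":{"type":"number"}}}}},"required":["motion"]}

```bash
mkdir -p pics; python3 - <<'E'
from bench import arm, optics
import cv2,numpy as np
np.set_printoptions(precision=3,suppress=True)
print(arm.read_state())
for n in("scene","side","wrist"):
    im=optics.get_image(n);cv2.imwrite(f"pics/{n}0.png",im)
    print(n,optics.camera_info(n))
a=cv2.imread("pics/scene0.png");b=cv2.imread("pics/side0.png")
E
```

```text
{'clock': 0.0, 'joints': array([-0.894,  0.386,  0.007, -0.001, -1.194, -0.259]), 'joint_vel': array([-0.001, -0.   , -0.001, -0.   ,  0.   , -0.001]), 'joint_efforts': array([  0.001, -39.229,  18.84 ,   4.186,  -0.005,   0.   ]), 'position': array([ 253.371, -570.685,  230.192]), 'ee_rot': array([-0.207,  0.978,  0.001, -0.   ]), 'contact_force': array([0.259, 0.952, 1.009]), 'wrist_torque': array([ 0.026,  0.032, -0.003]), 'grasp_force': 0.0, 'gripper_width': 85.64996251070133}
scene {'camera_matrix': array([[441.238,   0.   , 286.577],
       [  0.   , 441.238, 204.659],
       [  0.   ,   0.   ,   1.   ]]), 'view': array([[   -0.491,     0.871,     0.016,   251.177],
       [   -0.656,    -0.382,     0.65 ,   239.953],
       [    0.572,     0.309,     0.759, -1623.275],
       [    0.   ,     0.   ,     0.   ,     1.   ]])}
side {'camera_matrix': array([[491.845,   0.   , 277.835],
       [  0.   , 491.845, 214.598],
       [  0.   ,   0.   ,   1.   ]]), 'view': array([[    0.77 ,    -0.638,    -0.018,  -399.751],
       [    0.38 ,     0.435,     0.816,  -306.53 ],
       [   -0.513,    -0.635,     0.577, -1352.409],
       [    0.   ,     0.   ,     0.   ,     1.   ]])}
wrist {'camera_matrix': array([[337.329,   0.   , 280.994],
       [  0.   , 337.329, 209.033],
       [  0.   ,   0.   ,   1.   ]]), 'T_tool_cam': array([[   0.001,    0.955,    0.295,   75.687],
       [   1.   ,   -0.001,   -0.   ,    0.712],
       [   0.   ,    0.295,   -0.955, -143.51 ],
       [   0.   ,    0.   ,    0.   ,    1.   ]])}
```

View pics/scene0.png

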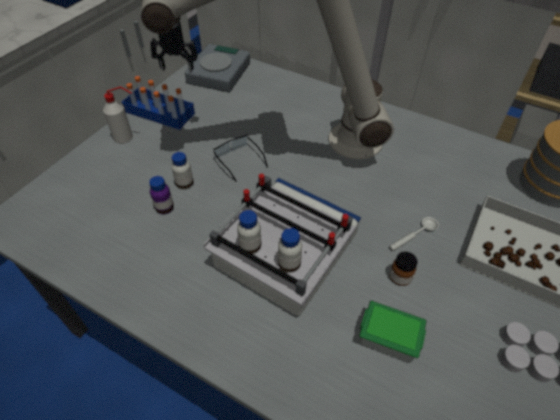

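View pics/side0.png

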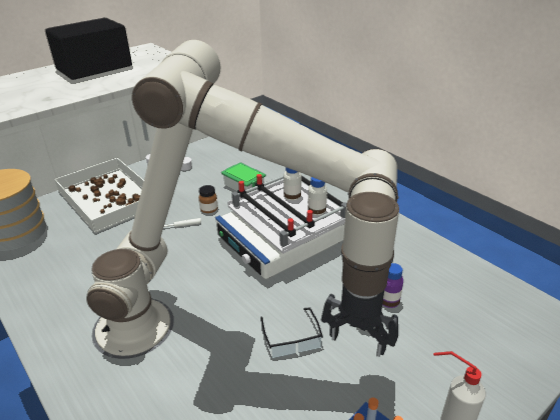

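The scene view shows front-bar grips at about (262,180) and (345,218), and middle-bar grips at (247,197) and (332,238). The rear bottle caps are at (248,217) and (290,237). The third bottle's cap is at (180,159), next to a purple look-alike at (160,185). In the side view the arm hides the third bottle.

```bash
cat > h.py <<'E'
import numpy as np,cv2
from bench import arm,optics
from scipy.spatial.transform import Rotation as R
np.set_printoptions(precision=1,suppress=True)
def cam(n,st=None):
    i=optics.camera_info(n);K=i["camera_matrix"]
    if n=="wrist":
        T=np.eye(4);T[:3,:3]=R.from_quat(st["ee_rot"]).as_matrix();T[:3,3]=st["position"]
        return K,T@i["T_tool_cam"]
    return K,np.linalg.inv(i["view"])
def ray(n,uv,z,st=None):
    K,C=cam(n,st);d=np.linalg.inv(K)@[uv[0],uv[1],1];d=C[:3,:3]@(d*[1,-1,-1])
    return C[:3,3]+d*(z-C[2,3])/d[2]
def blobs(im,col,amin=12):
    h,s,v=cv2.split(cv2.cvtColor(im,cv2.COLOR_BGR2HSV))
    m={"red":((h<8)|(h>172))&(s>150)&(v>70),"blue":(h>100)&(h<125)&(s>150)&(v>50)}[col].astype(np.uint8)
    n,l,st,c=cv2.connectedComponentsWithStats(m)
    return [(c[i],st[i]) for i in range(1,n) if st[i][4]>=amin]
def tool(st,p): return R.from_quat(st["ee_rot"]).inv().apply(np.array(p)-st["position"])
E
python3 - <<'E'
from h import *
for n in("scene","side"):
    im=cv2.imread(f"pics/{n}0.png")
    for col,zs in(("red",[171]),("blue",[112,218])):
        for c,s in blobs(im,col):
            if s[4]<1500: print(n,col,c,s,*[ray(n,c,z) for z in zs])
E
```

```text
scene red [108.6  96.3] [105  91   8  11  63] [ 413.4 -747.5  171. ]
scene red [261.3 178.2] [259 174   5  10  38] [ 480.4 -102.6  171. ]
scene red [246.3 194.1] [244 190   5  10  39] [ 552.8 -106.5  171. ]
scene red [344.9 218.8] [343 214   5  11  43] [496.1 164.1 171. ]
scene red [331.4 237.1] [329 233   6  10  43] [567.7 159.4 171. ]
scene blue [194.4  32.7] [191  26   8  14  79] [-158.5 -832.6  112. ] [  -7.5 -699.3  218. ]
scene blue [151.7 110.5] [123  90  64  39 716] [ 346.2 -634.3  112. ] [ 441.6 -522.9  218. ]
scene blue [188.6 106.6] [184 102  10  13  58] [ 263.4 -538.1  112. ] [ 367.9 -437.3  218. ]
scene blue [514.6 111.6] [508 107  13  10  86] [-299.2  469.2  112. ] [-132.7  458.8  218. ]
scene blue [178.7 158.3] [173 153  12  12 125] [ 489.6 -402.4  112. ] [ 569.1 -316.6  218. ]
scene blue [156.9 183.2] [150 177  15  14 160] [ 606.9 -390.6  112. ] [ 673.5 -306.1  218. ]
scene blue [287.  183.8] [278 180  19   9  21] [413.8 -55.7 112. ] [501.7  -8.2 218. ]
scene blue [306.4 193. ] [298 188  18  10  26] [417.5  11.9 112. ] [504.9  51.9 218. ]
scene blue [329.1 204. ] [317
[... 581 characters left out ...]
. ]
side red [467.2 370. ] [434 352  47  33 312] [ 428.8 -725.3  171. ]
side blue [290.7 170.8] [287 169   9   4  24] [753.7 206.  112. ] [634.8  68.1 218. ]
side blue [316.6 182.4] [311 177  13  10  85] [769.2  84.1 112. ] [648.5 -39.7 218. ]
side blue [242.7 240. ] [217 217  51  46 206] [377.   -9.3 112. ] [ 301.9 -122.2  218. ]
side blue [394.7 271.4] [389 264  13  16 168] [ 610.3 -395.9  112. ] [ 508.1 -463.9  218. ]
side blue [555.5 412. ] [548 398  12  22 136] [ 523.1 -880.4  112. ] [ 431.  -892.1  218. ]
side blue [363.5 409.7] [357 403  11  17  80] [ 231.2 -626.3  112. ] [ 173.  -667.5  218. ]
side blue [380.4 416.6] [376 412  13   8  58] [ 245.6 -658.8  112. ] [ 185.8 -696.2  218. ]
```

Emit:
{"api": "step_arm", "payload": {"motion": [{"dr": [0, 0, 1.3], "slide": [-50, 35, 0], "jaw": 0}, {"dr": [0, 0, 2.6], "slide": [-100, 70, 0], "jaw": 0}, {"dr": [0, 0, 3.4], "slide": [-150, 105, 0], "jaw": 0}, {"dr": [0, 0, 3.4], "slide": [-200, 145, 0], "jaw": 0}, {"dr": [0, 0, 3.4], "slide": [-250, 185, 0], "jaw": 0}, {"dr": [0, 0, 3.4], "slide": [-300, 222, 0], "jaw": 0}, {"dr": [0, 0, 3.4], "slide": [-350, 260, 0], "jaw": 0}, {"dr": [0, 0, 3.4], "slide": [-390, 290, 0], "jaw": 0}]}}

```text
clock: 1.15
position: [493.0, -145.8, 231.3]
ee_rot: [0.028, 1.0, 0.0, 0.0]
contact_force: [0.8, -0.5, 0.1]
gripper_width: -0.1
grasp_force: 0.0
```

```bash
python3 - <<'E'
from h import *
st=arm.read_state();print(st["position"],R.from_quat(st["ee_rot"]).as_matrix()[:,0]*100,st["gripper_width"])
im=optics.get_image("wrist");cv2.imwrite("pics/w1.png",im)
for c,s in blobs(im,"red"): print(c,s,ray("wrist",c,171,st))
print("target tool",tool(st,[518,-105,230]))
im=optics.get_image("side");cv2.imwrite("pics/s1.png",im)
for c,s in blobs(im,"blue"):
  if 20<s[4]<1500: print(c,s,ray("side",c,112))
E
```

```text
[ 493.  -145.8  231.3] [-99.8   5.6  -0. ] -0.111525842470307
[350.2 210.7] [334 192  33  38 858] [ 483.7 -100.8  171. ]
[340.5 300. ] [329 287  24  29 484] [ 548.  -107.1  171. ]
target tool [-22.7  42.1   1.3]
[255.3 126.5] [ 209  110   79   41 1350] [886.6 592.7 112. ]
[287.9 166.3] [286 162   4  11  28] [767.5 238.2 112. ]
[319.3 180.4] [315 175  10  12  99] [785.6  87.8 112. ]
[236.2 234.2] [217 217  39  35 152] [379.1  26.5 112. ]
[393.6 271.2] [386 264  16  16 202] [ 608.6 -393.2  112. ]
[368.  292.7] [360 285  17  17 228] [ 492.8 -403.8  112. ]
[555.5 412. ] [548 398  12  22 136] [ 523.1 -880.4  112. ]
[363.5 409.7] [357 403  11  17  80] [ 231.2 -626.3  112. ]
[380.4 416.5] [376 411  13   9  60] [ 245.8 -658.6  112. ]
```

View pics/w1.png

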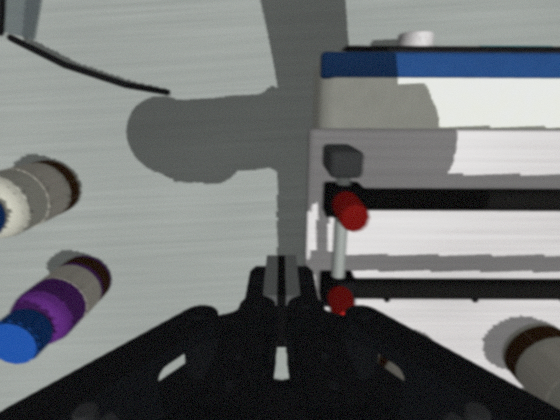

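The wrist view shows the front grip at (350,211) and the middle grip at (340,300), partly hidden. The space between them is clear for the closed fingers.

Emit:
{"api": "step_arm", "payload": {"motion": [{"dr": [0, 0, 0], "slide": [-22, 42, 0], "jaw": 0}, {"dr": [0, 0, 0], "slide": [-22, 42, 0], "jaw": 0}, {"dr": [0, 0, 0], "slide": [-22, 42, 35], "jaw": 0}, {"dr": [0, 0, 0], "slide": [-22, 42, 66], "jaw": 0}, {"dr": [0, 0, 0], "slide": [-22, 42, 66], "jaw": 0}, {"dr": [0, 0, 0], "slide": [-26, 42, 66], "jaw": 0}, {"dr": [0, 0, 0], "slide": [-30, 42, 66], "jaw": 0}, {"dr": [0, 0, 0], "slide": [-34, 42, 66], "jaw": 0}]}}

```text
clock: 2.25
position: [529.6, -108.0, 166.4]
ee_rot: [0.028, 1.0, 0.0, 0.001]
contact_force: [-0.2, 0.1, 0.2]
gripper_width: 0.3
grasp_force: 0.0
```

Emit:
{"api": "step_arm", "payload": {"motion": [{"dr": [0, 0, 0], "slide": [-5, 0, 0], "jaw": 0}, {"dr": [0, 0, 0], "slide": [-10, 0, 0], "jaw": 0}, {"dr": [0, 0, 0], "slide": [-15, 0, 0], "jaw": 0}, {"dr": [0, 0, 0], "slide": [-20, 0, 0], "jaw": 0}, {"dr": [0, 0, 0], "slide": [-25, 0, 0], "jaw": 0}, {"dr": [0, 0, 0], "slide": [-30, 0, 0], "jaw": 0}, {"dr": [0, 0, 0], "slide": [-34, 0, 0], "jaw": 0}, {"dr": [0, 0, 0], "slide": [-38, 0, 0], "jaw": 0}]}}

```text
clock: 3.25
position: [566.9, -110.2, 165.3]
ee_rot: [0.028, 1.0, -0.0, -0.0]
contact_force: [-3.3, -0.9, 3.7]
gripper_width: 0.2
grasp_force: 1.7
```

Emit:
{"api": "step_arm", "payload": {"motion": [{"dr": [0, 0, 0], "slide": [-4, 0, 0], "jaw": 0}, {"dr": [0, 0, 0], "slide": [-8, 0, 0], "jaw": 0}, {"dr": [0, 0, 0], "slide": [-12, 0, 0], "jaw": 0}, {"dr": [0, 0, 0], "slide": [-15, 0, 0], "jaw": 0}, {"dr": [0, 0, 0], "slide": [-18, 0, 0], "jaw": 0}, {"dr": [0, 0, 0], "slide": [-20, 0, 0], "jaw": 0}, {"dr": [0, 0, 0], "slide": [-22, 0, 0], "jaw": 0}, {"dr": [0, 0, 0], "slide": [-24, 0, 0], "jaw": 0}]}}

```text
clock: 4.25
position: [590.4, -111.5, 165.3]
ee_rot: [0.029, 1.0, -0.0, -0.0]
contact_force: [-5.3, -1.0, 4.2]
gripper_width: -0.2
grasp_force: 2.4
```

Emit:
{"api": "step_arm", "payload": {"motion": [{"dr": [0, 0, 0], "slide": [-1, 0, 0], "jaw": 0}, {"dr": [0, 0, 0], "slide": [-2, 0, 0], "jaw": 0}, {"dr": [0, 0, 0], "slide": [-3, 0, 0], "jaw": 0}, {"dr": [0, 0, 0], "slide": [-3.5, 0, 0], "jaw": 0}, {"dr": [0, 0, 0], "slide": [-4, 0, 0], "jaw": 0}, {"dr": [0, 0, 0], "slide": [-4.5, 0, 0], "jaw": 0}, {"dr": [0, 0, 0], "slide": [-5, 0, 0], "jaw": 0}, {"dr": [0, 0, 0], "slide": [-5, 0, 0], "jaw": 0}]}}

```text
clock: 5.25
position: [595.0, -111.8, 165.3]
ee_rot: [0.029, 1.0, -0.0, -0.001]
contact_force: [-6.4, -0.7, 3.4]
gripper_width: -0.1
grasp_force: 2.9
```

Emit:
{"api": "step_arm", "payload": {"motion": [{"dr": [0, 0, 0], "slide": [-1, 0, 0], "jaw": 0}, {"dr": [0, 0, 0], "slide": [-1.5, 0, 0], "jaw": 0}, {"dr": [0, 0, 0], "slide": [-2, 0, 0], "jaw": 0}, {"dr": [0, 0, 0], "slide": [-2.5, 0, 0], "jaw": 0}, {"dr": [0, 0, 0], "slide": [-3, 0, 0], "jaw": 0}, {"dr": [0, 0, 0], "slide": [-3, 0, 0], "jaw": 0}, {"dr": [0, 0, 0], "slide": [-3, 0, 0], "jaw": 0}, {"dr": [0, 0, 0], "slide": [-3, 0, 0], "jaw": 0}]}}

```text
clock: 6.25
position: [598.1, -112.0, 165.3]
ee_rot: [0.029, 1.0, -0.0, -0.001]
contact_force: [-6.2, -1.9, 3.5]
gripper_width: 0.2
grasp_force: 2.9
```

```bash
python3 - <<'E'
from h import *
for n in("scene","side"):
    im=optics.get_image(n);cv2.imwrite(f"pics/{n}2.png",im)
    for col,z in(("red",171),("blue",218)):
        for c,s in blobs(im,col):
            p=ray(n,c,z)
            if s[4]<1500 and 450<p[0]<750 and abs(p[1])<200: print(n,col,c,p)
E
```

```text
scene red [261.3 178.4] [ 481.2 -102.3  171. ]
scene red [232.1 208.8] [ 616.  -110.5  171. ]
scene red [344.8 219.1] [497.1 164.3 171. ]
scene red [318.5 255.2] [633.2 155.8 171. ]
scene blue [305.2 192.4] [504.6  48.1 218. ]
scene blue [329.6 204.2] [509.2 121.3 218. ]
scene blue [246.  219.9] [659.7 -35.4 218. ]
scene blue [354.1 216.1] [513.8 191.5 218. ]
scene blue [285.8 241.4] [667.2  82.1 218. ]
side red [274.5 173. ] [636.3 154.5 171. ]
side red [241.1 185.9] [501.4 162.7 171. ]
side red [326.5 209.2] [ 617.7 -117.7  171. ]
side red [290.1 224.1] [ 484.4 -102.9  171. ]
side blue [295.7 165.4] [670.3  84.1 218. ]
```

Emit:
{"api": "step_arm", "payload": {"motion": [{"dr": [0, 0, 0], "slide": [-1, 0, 0], "jaw": 0}, {"dr": [0, 0, 0], "slide": [-1.5, 0, 0], "jaw": 0}, {"dr": [0, 0, 0], "slide": [-2, 0, 0], "jaw": 0}, {"dr": [0, 0, 0], "slide": [-2.5, 0, 0], "jaw": 0}, {"dr": [0, 0, 0], "slide": [-3, 0, 0], "jaw": 0}, {"dr": [0, 0, 0], "slide": [-3, 0, 0], "jaw": 0}, {"dr": [0, 0, 0], "slide": [-3, 0, 0], "jaw": 0}, {"dr": [0, 0, 0], "slide": [-3, 0, 0], "jaw": 0}]}}

```text
clock: 7.35
position: [601.0, -112.2, 165.3]
ee_rot: [0.028, 1.0, -0.0, -0.001]
contact_force: [-5.9, -1.6, 3.5]
gripper_width: -0.0
grasp_force: 2.9
```

Emit:
{"api": "step_arm", "payload": {"motion": [{"dr": [0, 0, 0], "slide": [-1, 0, 0], "jaw": 0}, {"dr": [0, 0, 0], "slide": [-1.5, 0, 0], "jaw": 0}, {"dr": [0, 0, 0], "slide": [-2, 0, 0], "jaw": 0}, {"dr": [0, 0, 0], "slide": [-2.5, 0, 0], "jaw": 0}, {"dr": [0, 0, 0], "slide": [-3, 0, 0], "jaw": 0}, {"dr": [0, 0, 0], "slide": [-3, 0, 0], "jaw": 0}, {"dr": [0, 0, 0], "slide": [-3, 0, 0], "jaw": 0}, {"dr": [0, 0, 0], "slide": [-3, 0, 0], "jaw": 0}]}}

```text
clock: 8.35
position: [601.6, -112.3, 165.3]
ee_rot: [0.029, 1.0, -0.0, -0.003]
contact_force: [-11.2, 1.2, 6.6]
gripper_width: 0.1
grasp_force: 5.7
```

Emit:
{"api": "step_arm", "payload": {"motion": [{"dr": [0, 0, 0], "slide": [-0.7, 0, 0], "jaw": 0}, {"dr": [0, 0, 0], "slide": [-1, 0, 0], "jaw": 0}, {"dr": [0, 0, 0], "slide": [-1, 0, 0], "jaw": 0}, {"dr": [0, 0, 0], "slide": [-1, 0, 0], "jaw": 0}, {"dr": [0, 0, 0], "slide": [10, 0, 0], "jaw": 0}, {"dr": [0, 0, 0], "slide": [20, 0, -20], "jaw": 0}, {"dr": [0, 0, 0], "slide": [20, 0, -60], "jaw": 0}, {"dr": [0, 0, 0], "slide": [20, -20, -80], "jaw": 0}]}}

```text
clock: 9.35
position: [585.6, -130.4, 249.8]
ee_rot: [0.027, 1.0, -0.0, 0.004]
contact_force: [0.0, 0.1, -0.4]
gripper_width: 0.1
grasp_force: 0.0
```

Emit:
{"api": "step_arm", "payload": {"motion": [{"dr": [0, 0, 0], "slide": [10, -45, 0], "jaw": 85}, {"dr": [0, 0, 0], "slide": [25, -95, 0], "jaw": 85}, {"dr": [0, 0, 0], "slide": [40, -145, 0], "jaw": 85}, {"dr": [0, 0, 0], "slide": [55, -195, 0], "jaw": 85}, {"dr": [0, 0, 0], "slide": [70, -240, 0], "jaw": 85}, {"dr": [0, 0, 0], "slide": [72, -276, 0], "jaw": 85}, {"dr": [0, 0, 0], "slide": [72, -276, 30], "jaw": 85}, {"dr": [0, 0, 0], "slide": [72, -276, 40], "jaw": 85}]}}

```text
clock: 10.35
position: [495.7, -402.7, 204.7]
ee_rot: [0.029, 1.0, 0.0, 0.0]
contact_force: [0.3, 0.5, -0.6]
gripper_width: 84.9
grasp_force: 0.0
```

```bash
python3 - <<'E'
from h import *
st=arm.read_state();print(st["position"],st["contact_force"])
im=optics.get_image("wrist");cv2.imwrite("pics/w3.png",im)
for c,s in blobs(im,"blue",80): print(c,s,ray("wrist",c,112,st),ray("wrist",c,124,st))
for n in("scene","side"):
    im=optics.get_image(n);cv2.imwrite(f"pics/{n}3.png",im)
    for col,z in(("red",171),("blue",218)):
        for c,s in blobs(im,col):
            p=ray(n,c,z)
            if s[4]<1500 and 450<p[0]<750 and abs(p[1])<200: print(n,col,c,p)
E
```

```text
[ 495.7 -402.7  204.7] [ 0.3  0.5 -0.6]
[279.6 205.9] [ 249  174   62   64 2983] [ 490.4 -402.8  112. ] [ 486.8 -402.6  124. ]
[300.8 339. ] [ 274  309   55   60 2596] [ 606.8 -391.9  112. ] [ 597.3 -392.2  124. ]
scene red [261.3 178.4] [ 481.3 -102.2  171. ]
scene red [231.2 209.9] [ 620.3 -110.3  171. ]
scene red [344.7 219.1] [497.2 164.2 171. ]
scene red [317.8 256.4] [637.2 155.9 171. ]
scene blue [316.7 198. ] [506.9  83.3 218. ]
scene blue [354.1 216.1] [513.5 191.6 218. ]
scene blue [244.9 221.1] [664.2 -35.7 218. ]
scene blue [285.3 242.8] [671.4  82.9 218. ]
side red [275.5 172.6] [640.4 154.3 171. ]
side red [241.1 185.9] [501.4 162.7 171. ]
side red [326.3 208. ] [ 622.1 -112.5  171. ]
side red [290.2 224.4] [ 483.9 -104.   171. ]
side blue [296.5 165. ] [674.2  84.2 218. ]
side blue [319.9 179.6] [667.7 -34.2 218. ]
```

View pics/w3.png

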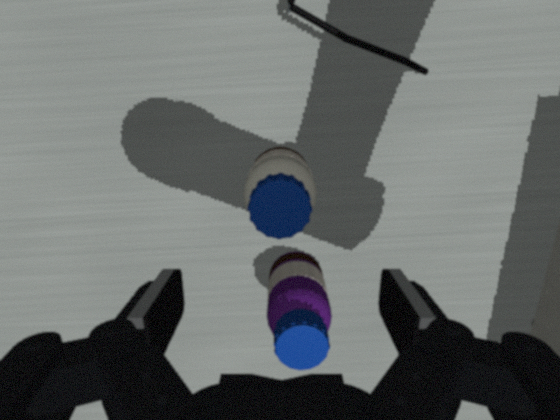

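The wrist view shows the target's blue cap at (280,206) and the purple look-alike at (301,339), clear of the open fingers. All views put the bottle at about (490,-403), and the middle bar moved 67 mm, so it is seated.

Emit:
{"api": "step_arm", "payload": {"motion": [{"dr": [0, 0, 0], "slide": [5.5, 0, 40], "jaw": 85}, {"dr": [0, 0, 0], "slide": [5.5, 0, 80], "jaw": 85}, {"dr": [0, 0, 0], "slide": [5.5, 0, 111], "jaw": 85}, {"dr": [0, 0, 0], "slide": [5.5, 0, 111], "jaw": 85}, {"dr": [0, 0, 0], "slide": [5.5, 0, 111], "jaw": 60}, {"dr": [0, 0, 0], "slide": [5.5, 0, 111], "jaw": 45}, {"dr": [0, 0, 0], "slide": [5.5, 0, 111], "jaw": 35}, {"dr": [0, 0, 0], "slide": [5.5, 0, 111], "jaw": 30}]}}

```text
clock: 11.5
position: [491.6, -403.0, 96.7]
ee_rot: [0.028, 1.0, -0.001, 0.002]
contact_force: [-1.1, -0.2, 6.4]
gripper_width: 42.7
grasp_force: 60.8
```

Emit:
{"api": "step_arm", "payload": {"motion": [{"dr": [0, 0, 0], "slide": [0, 0, -10], "jaw": 30}, {"dr": [0, 0, 0], "slide": [0, 0, -35], "jaw": 30}, {"dr": [0, 0, 0], "slide": [0, 0, -70], "jaw": 30}, {"dr": [0, 0, 0], "slide": [0, 0, -110], "jaw": 30}, {"dr": [0, 0, 0], "slide": [0, 0, -150], "jaw": 30}, {"dr": [0, 0, 0], "slide": [0, 0, -190], "jaw": 30}, {"dr": [0, 0, 0], "slide": [0, 0, -215], "jaw": 30}, {"dr": [0, 0, 0], "slide": [0, 0, -220], "jaw": 30}]}}

```text
clock: 12.5
position: [490.6, -402.2, 315.9]
ee_rot: [0.029, 1.0, -0.0, 0.001]
contact_force: [0.4, 0.2, -2.9]
gripper_width: 42.1
grasp_force: 61.5
```

Emit:
{"api": "step_arm", "payload": {"motion": [{"dr": [0, 0, 0], "slide": [-3, 20, 0], "jaw": 30}, {"dr": [0, 0, 0], "slide": [-9, 55, 0], "jaw": 30}, {"dr": [0, 0, 0], "slide": [-16, 100, 0], "jaw": 30}, {"dr": [0, 0, 0], "slide": [-24, 150, 0], "jaw": 30}, {"dr": [0, 0, 0], "slide": [-32, 200, 0], "jaw": 30}, {"dr": [0, 0, 0], "slide": [-40, 245, 0], "jaw": 30}, {"dr": [0, 0, 0], "slide": [-46, 285, 0], "jaw": 30}, {"dr": [0, 0, 0], "slide": [-50, 310, 0], "jaw": 30}]}}

```text
clock: 13.5
position: [557.0, -92.6, 312.2]
ee_rot: [0.027, 1.0, 0.0, -0.002]
contact_force: [-0.6, -1.0, -2.4]
gripper_width: 42.3
grasp_force: 61.6
```

Emit:
{"api": "step_arm", "payload": {"motion": [{"dr": [0, 0, 0], "slide": [-3, 20, 0], "jaw": 30}, {"dr": [0, 0, 0], "slide": [-8, 50, 0], "jaw": 30}, {"dr": [0, 0, 0], "slide": [-13, 80, 0], "jaw": 30}, {"dr": [0, 0, 0], "slide": [-17, 105, 0], "jaw": 30}, {"dr": [0, 0, 0], "slide": [-19, 118, 0], "jaw": 30}, {"dr": [0, 0, 0], "slide": [-20, 122, 0], "jaw": 30}, {"dr": [0, 0, 0], "slide": [-20, 122, 0], "jaw": 30}, {"dr": [0, 0, 0], "slide": [-20, 122, 0], "jaw": 30}]}}

```text
clock: 14.5
position: [584.7, 24.3, 314.3]
ee_rot: [0.029, 1.0, -0.0, -0.0]
contact_force: [-0.1, 0.2, -2.0]
gripper_width: 42.6
grasp_force: 61.7
```

```bash
python3 - <<'E'
from h import *
st=arm.read_state();print(st["position"],st["contact_force"],st["gripper_width"],st["grasp_force"],R.from_quat(st["ee_rot"]).as_matrix()*100)
im=[optics.get_image(n) for n in("scene","side")]
cv2.imwrite("pics/p4.png",np.hstack([cv2.resize(i[60:340,120:460],(400,330)) for i in im]))
E
```

```text
[584.7  24.3 314.3] [-0.1  0.2 -2. ] 42.564068171876976 61.685664653778076 [[ -99.8    5.8   -0. ]
 [   5.8   99.8   -0. ]
 [   0.    -0.  -100. ]]
```

View pics/p4.png

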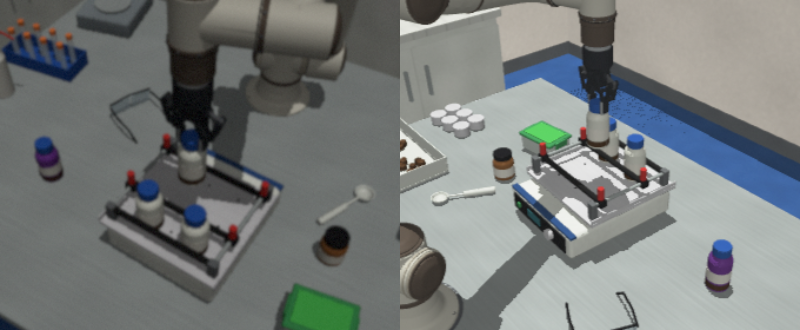

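Both views show the bottle upright in the fingers at about (190,155) and (598,125), over the empty front row. I'll lower it now.

Emit:
{"api": "step_arm", "payload": {"motion": [{"dr": [0, 0, 0], "slide": [0, 0, 25], "jaw": 30}, {"dr": [0, 0, 0], "slide": [0, 0, 50], "jaw": 30}, {"dr": [0, 0, 0], "slide": [0, 0, 75], "jaw": 30}, {"dr": [0, 0, 0], "slide": [0, 0, 92], "jaw": 30}, {"dr": [0, 0, 0], "slide": [0, 0, 100], "jaw": 30}, {"dr": [0, 0, 0], "slide": [0, 0, 104], "jaw": 30}, {"dr": [0, 0, 0], "slide": [0, 0, 107], "jaw": 30}, {"dr": [0, 0, 0], "slide": [0, 0, 107], "jaw": 30}]}}

```text
clock: 15.6
position: [585.0, 25.1, 207.7]
ee_rot: [0.028, 1.0, 0.0, 0.0]
contact_force: [0.0, 0.6, -3.1]
gripper_width: 42.3
grasp_force: 61.7
```

Emit:
{"api": "step_arm", "payload": {"motion": [{"dr": [0, 0, 0], "slide": [0, 0, 0.5], "jaw": 30}, {"dr": [0, 0, 0], "slide": [0, 0, 1], "jaw": 30}, {"dr": [0, 0, 0], "slide": [0, 0, 1.5], "jaw": 30}, {"dr": [0, 0, 0], "slide": [0, 0, 2], "jaw": 30}, {"dr": [0, 0, 0], "slide": [0, 0, 2.5], "jaw": 30}, {"dr": [0, 0, 0], "slide": [0, 0, 3], "jaw": 30}, {"dr": [0, 0, 0], "slide": [0, 0, 3], "jaw": 30}, {"dr": [0, 0, 0], "slide": [0, 0, 3], "jaw": 30}]}}

```text
clock: 16.6
position: [584.9, 25.1, 204.3]
ee_rot: [0.028, 1.0, -0.0, 0.0]
contact_force: [-0.1, 1.3, -3.3]
gripper_width: 42.3
grasp_force: 61.7
```

Emit:
{"api": "step_arm", "payload": {"motion": [{"dr": [0, 0, 0], "slide": [0, 0, 0.5], "jaw": 30}, {"dr": [0, 0, 0], "slide": [0, 0, 1], "jaw": 30}, {"dr": [0, 0, 0], "slide": [0, 0, 1.5], "jaw": 30}, {"dr": [0, 0, 0], "slide": [0, 0, 2], "jaw": 30}, {"dr": [0, 0, 0], "slide": [0, 0, 2.5], "jaw": 30}, {"dr": [0, 0, 0], "slide": [0, 0, 2.5], "jaw": 30}, {"dr": [0, 0, 0], "slide": [0, 0, 2.5], "jaw": 30}, {"dr": [0, 0, 0], "slide": [0, 0, 2.5], "jaw": 30}]}}

```text
clock: 17.6
position: [585.2, 25.1, 202.7]
ee_rot: [0.028, 1.0, -0.0, 0.001]
contact_force: [-2.3, -1.3, 6.2]
gripper_width: 42.3
grasp_force: 62.5
```

Emit:
{"api": "step_arm", "payload": {"motion": [{"dr": [0, 0, 0], "slide": [0, 0, 0], "jaw": 42}, {"dr": [0, 0, 0], "slide": [0, 0, 0], "jaw": 50}, {"dr": [0, 0, 0], "slide": [0, 0, 0], "jaw": 65}, {"dr": [0, 0, 0], "slide": [0, 0, 0], "jaw": 75}, {"dr": [0, 0, 0], "slide": [0, 0, -10], "jaw": 75}, {"dr": [0, 0, 0], "slide": [0, 0, -30], "jaw": 75}, {"dr": [0, 0, 0], "slide": [0, 0, -55], "jaw": 75}, {"dr": [0, 0, 0], "slide": [0, 0, -75], "jaw": 75}]}}

```text
clock: 18.6
position: [585.3, 25.1, 278.8]
ee_rot: [0.028, 1.0, 0.0, 0.001]
contact_force: [0.4, 0.1, 0.5]
gripper_width: 75.2
grasp_force: 0.0
```

```bash
python3 - <<'E'
from h import *
st=arm.read_state();print(st["position"],st["contact_force"],st["gripper_width"])
im=[optics.get_image(n) for n in("scene","side")]
for n,i in zip(("scene","side"),im):
    for col,z in(("red",171),("blue",218)):
        for c,s in blobs(i,col):
            p=ray(n,c,z)
            if s[4]<1500 and 450<p[0]<750 and abs(p[1])<200: print(n,col,c,p)
cv2.imwrite("pics/p5.png",np.hstack([cv2.resize(i[60:340,120:460],(400,330)) for i in im]))
E
```

```text
[585.3  25.1 278.8] [0.4 0.1 0.5] 75.20947272687958
scene red [261.2 178.2] [ 480.6 -103.   171. ]
scene red [231.2 209.9] [ 620.4 -110.6  171. ]
scene red [344.9 219.3] [497.4 164.8 171. ]
scene red [317.9 256.3] [637.  155.9 171. ]
scene blue [289.4 184.2] [499.9  -1.8 218. ]
scene blue [282.6 209.2] [584.1  25.7 218. ]
scene blue [336.4 207.6] [510.8 141.3 218. ]
scene blue [245.1 220.8] [663.2 -35.7 218. ]
scene blue [353.7 215.8] [513.3 190.2 218. ]
scene blue [285.2 242.6] [670.9  82.3 218. ]
side red [275.5 172.6] [640.4 154.3 171. ]
side red [241.1 185.9] [501.1 162.5 171. ]
side red [326.3 207.9] [ 622.4 -112.   171. ]
side red [290.1 224.1] [ 484.4 -102.9  171. ]
side blue [287.4 148.3] [728.1 193.7 218. ]
side blue [296.6 166.6] [667.2  75.7 218. ]
side blue [319.9 179.7] [667.5 -34.3 218. ]
side blue [287.9 181.3] [585.7  24.6 218. ]
```

View pics/p5.png

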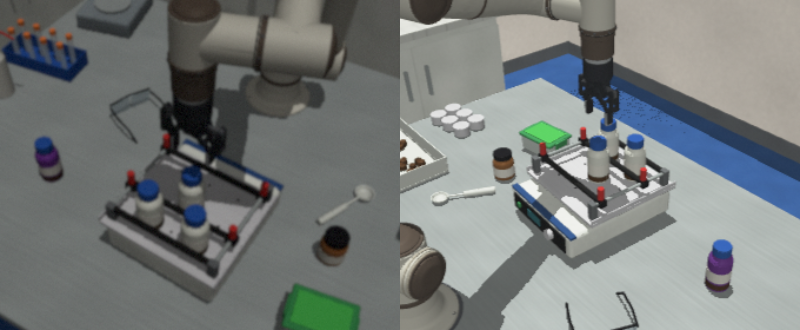

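The bottle stands upright and free at (585,25), with its cap at (190,175) in the left crop and (598,143) in the right. Next I'll push the front bar.

Emit:
{"api": "step_arm", "payload": {"motion": [{"dr": [0, 0, 0], "slide": [20, -20, -10], "jaw": 40}, {"dr": [0, 0, 0], "slide": [55, -55, -10], "jaw": 0}, {"dr": [0, 0, 0], "slide": [90, -92, -10], "jaw": 0}, {"dr": [0, 0, 0], "slide": [120, -122, 0], "jaw": 0}, {"dr": [0, 0, 0], "slide": [131, -133, 0], "jaw": 0}, {"dr": [0, 0, 0], "slide": [131, -133, 0], "jaw": 0}, {"dr": [0, 0, 0], "slide": [131, -133, 40], "jaw": 0}, {"dr": [0, 0, 0], "slide": [131, -133, 80], "jaw": 0}]}}

```text
clock: 19.7
position: [448.4, -99.4, 196.2]
ee_rot: [0.028, 1.0, 0.0, 0.001]
contact_force: [0.3, 0.2, 0.4]
gripper_width: 0.2
grasp_force: 0.0
```

Emit:
{"api": "step_arm", "payload": {"motion": [{"dr": [0, 0, 0], "slide": [0, 0, 15], "jaw": 0}, {"dr": [0, 0, 0], "slide": [0, 0, 33], "jaw": 0}, {"dr": [0, 0, 0], "slide": [0, 0, 33], "jaw": 0}, {"dr": [0, 0, 0], "slide": [-5, 0, 33], "jaw": 0}, {"dr": [0, 0, 0], "slide": [-10, 0, 33], "jaw": 0}, {"dr": [0, 0, 0], "slide": [-15, 0, 33], "jaw": 0}, {"dr": [0, 0, 0], "slide": [-20, 0, 33], "jaw": 0}, {"dr": [0, 0, 0], "slide": [-25, 0, 33], "jaw": 0}]}}

```text
clock: 20.7
position: [470.8, -101.8, 163.8]
ee_rot: [0.029, 1.0, -0.0, -0.001]
contact_force: [-3.2, 1.0, 3.0]
gripper_width: -0.1
grasp_force: 1.8
```

Contact has been made. About 55 mm is left to push.

Emit:
{"api": "step_arm", "payload": {"motion": [{"dr": [0, 0, 0], "slide": [-5, 0, 0], "jaw": 0}, {"dr": [0, 0, 0], "slide": [-10, 0, 0], "jaw": 0}, {"dr": [0, 0, 0], "slide": [-15, 0, 0], "jaw": 0}, {"dr": [0, 0, 0], "slide": [-20, 0, 0], "jaw": 0}, {"dr": [0, 0, 0], "slide": [-25, 0, 0], "jaw": 0}, {"dr": [0, 0, 0], "slide": [-30, 0, 0], "jaw": 0}, {"dr": [0, 0, 0], "slide": [-35, 0, 0], "jaw": 0}, {"dr": [0, 0, 0], "slide": [-39, 0, 0], "jaw": 0}]}}

```text
clock: 21.7
position: [510.7, -104.0, 163.7]
ee_rot: [0.028, 1.0, -0.0, -0.0]
contact_force: [-3.7, -2.6, 2.4]
gripper_width: -0.1
grasp_force: 1.7
```

Emit:
{"api": "step_arm", "payload": {"motion": [{"dr": [0, 0, 0], "slide": [-1.5, 0, 0], "jaw": 0}, {"dr": [0, 0, 0], "slide": [-3, 0, 0], "jaw": 0}, {"dr": [0, 0, 0], "slide": [-4.5, 0, 0], "jaw": 0}, {"dr": [0, 0, 0], "slide": [-6, 0, 0], "jaw": 0}, {"dr": [0, 0, 0], "slide": [-7.5, 0, 0], "jaw": 0}, {"dr": [0, 0, 0], "slide": [-9, 0, 0], "jaw": 0}, {"dr": [0, 0, 0], "slide": [-10, 0, 0], "jaw": 0}, {"dr": [0, 0, 0], "slide": [-10, 0, 0], "jaw": 0}]}}

```text
clock: 22.7
position: [519.9, -104.4, 163.7]
ee_rot: [0.028, 1.0, -0.0, -0.001]
contact_force: [-5.1, -1.5, 0.6]
gripper_width: -0.2
grasp_force: 2.3
```

Emit:
{"api": "step_arm", "payload": {"motion": [{"dr": [0, 0, 0], "slide": [-0.5, 0, 0], "jaw": 0}, {"dr": [0, 0, 0], "slide": [-1, 0, 0], "jaw": 0}, {"dr": [0, 0, 0], "slide": [-1.5, 0, 0], "jaw": 0}, {"dr": [0, 0, 0], "slide": [-2, 0, 0], "jaw": 0}, {"dr": [0, 0, 0], "slide": [-2.5, 0, 0], "jaw": 0}, {"dr": [0, 0, 0], "slide": [-3, 0, 0], "jaw": 0}, {"dr": [0, 0, 0], "slide": [-3, 0, 0], "jaw": 0}, {"dr": [0, 0, 0], "slide": [-3, 0, 0], "jaw": 0}]}}

```text
clock: 23.7
position: [522.9, -104.6, 163.7]
ee_rot: [0.028, 1.0, -0.0, -0.001]
contact_force: [-4.7, -1.5, 1.5]
gripper_width: -0.2
grasp_force: 2.3
```

Emit:
{"api": "step_arm", "payload": {"motion": [{"dr": [0, 0, 0], "slide": [-0.5, 0, 0], "jaw": 0}, {"dr": [0, 0, 0], "slide": [-1, 0, 0], "jaw": 0}, {"dr": [0, 0, 0], "slide": [-1.5, 0, 0], "jaw": 0}, {"dr": [0, 0, 0], "slide": [-2, 0, 0], "jaw": 0}, {"dr": [0, 0, 0], "slide": [-2.5, 0, 0], "jaw": 0}, {"dr": [0, 0, 0], "slide": [-3, 0, 0], "jaw": 0}, {"dr": [0, 0, 0], "slide": [-3, 0, 0], "jaw": 0}, {"dr": [0, 0, 0], "slide": [-3, 0, 0], "jaw": 0}]}}

```text
clock: 24.7
position: [525.9, -104.8, 163.7]
ee_rot: [0.029, 1.0, -0.0, -0.001]
contact_force: [-4.1, -1.2, 2.0]
gripper_width: -0.3
grasp_force: 2.3
```

Emit:
{"api": "step_arm", "payload": {"motion": [{"dr": [0, 0, 0], "slide": [-0.5, 0, 0], "jaw": 0}, {"dr": [0, 0, 0], "slide": [-1, 0, 0], "jaw": 0}, {"dr": [0, 0, 0], "slide": [-1.5, 0, 0], "jaw": 0}, {"dr": [0, 0, 0], "slide": [-2, 0, 0], "jaw": 0}, {"dr": [0, 0, 0], "slide": [-2, 0, 0], "jaw": 0}, {"dr": [0, 0, 0], "slide": [-2, 0, 0], "jaw": 0}, {"dr": [0, 0, 0], "slide": [-2, 0, 0], "jaw": 0}, {"dr": [0, 0, 0], "slide": [-2, 0, 0], "jaw": 0}]}}

```text
clock: 25.7
position: [526.3, -104.9, 163.7]
ee_rot: [0.029, 1.0, 0.0, -0.002]
contact_force: [-8.9, -0.7, 3.9]
gripper_width: -0.0
grasp_force: 4.3
```

Stopped on the bottle. One small seating push, then back off, rise and check.

Emit:
{"api": "step_arm", "payload": {"motion": [{"dr": [0, 0, 0], "slide": [-1, 0, 0], "jaw": 0}, {"dr": [0, 0, 0], "slide": [-1.5, 0, 0], "jaw": 0}, {"dr": [0, 0, 0], "slide": [-1.5, 0, 0], "jaw": 0}, {"dr": [0, 0, 0], "slide": [10, 0, 0], "jaw": 0}, {"dr": [0, 0, 0], "slide": [25, 0, 0], "jaw": 0}, {"dr": [0, 0, 0], "slide": [25, 0, -40], "jaw": 0}, {"dr": [0, 0, 0], "slide": [25, -30, -90], "jaw": 0}, {"dr": [0, 0, 0], "slide": [25, -70, -120], "jaw": 0}]}}

```text
clock: 26.7
position: [500.6, -173.4, 287.2]
ee_rot: [0.027, 1.0, -0.0, 0.003]
contact_force: [0.7, -0.9, -1.1]
gripper_width: -0.2
grasp_force: 0.0
```

Emit:
{"api": "step_arm", "payload": {"motion": [{"dr": [0, 0, 0], "slide": [0, -40, 0], "jaw": 0}, {"dr": [0, 0, 0], "slide": [0, -80, 0], "jaw": 0}, {"dr": [0, 0, 0], "slide": [0, -120, 0], "jaw": 0}, {"dr": [0, 0, 0], "slide": [0, -150, 0], "jaw": 0}, {"dr": [0, 0, 0], "slide": [0, -150, 0], "jaw": 0}, {"dr": [0, 0, 0], "slide": [0, -150, 0], "jaw": 0}, {"dr": [0, 0, 0], "slide": [0, -150, 0], "jaw": 0}, {"dr": [0, 0, 0], "slide": [0, -150, 0], "jaw": 0}]}}

```text
clock: 27.7
position: [491.2, -322.3, 284.1]
ee_rot: [0.028, 1.0, -0.0, 0.0]
contact_force: [0.7, -0.3, -0.6]
gripper_width: -0.4
grasp_force: 0.0
```

```bash
python3 - <<'E'
from h import *
st=arm.read_state();print(st["position"],st["contact_force"],st["clock"])
im=[optics.get_image(n) for n in("scene","side")]
for n,i in zip(("scene","side"),im):
    for col,z in(("red",171),("blue",218)):
        for c,s in blobs(i,col):
            p=ray(n,c,z)
            if s[4]<1500 and 450<p[0]<750 and abs(p[1])<200: print(n,col,c,p)
cv2.imwrite("pics/p6.png",np.hstack([cv2.resize(i[60:340,120:460],(400,330)) for i in im]))
E
```

```text
[ 491.2 -322.3  284.1] [ 0.7 -0.3 -0.6] 27.7
scene red [247.9 192.6] [ 545.7 -105.6  171. ]
scene red [231.  209.7] [ 620.  -111.3  171. ]
scene red [332.8 235. ] [559.9 159.6 171. ]
scene red [317.9 256.3] [637. 156. 171.]
scene blue [307.3 193.5] [505.3  55.  218. ]
scene blue [341.4 210. ] [511.6 155.6 218. ]
scene blue [280.6 211.2] [592.4  24.5 218. ]
scene blue [244.9 221.1] [664.1 -35.6 218. ]
scene blue [285.1 242.6] [671.   82.2 218. ]
side red [275.5 172.6] [640.4 154.3 171. ]
side red [257.1 179.7] [564.7 158.7 171. ]
side red [326.3 208. ] [ 622.1 -112.5  171. ]
side red [307.2 216.5] [ 547.7 -107.5  171. ]
side blue [296.5 165. ] [674.2  84.2 218. ]
side blue [290.1 180.3] [594.6  24.7 218. ]
side blue [319.9 179.7] [667.5 -34.3 218. ]
```

View pics/p6.png

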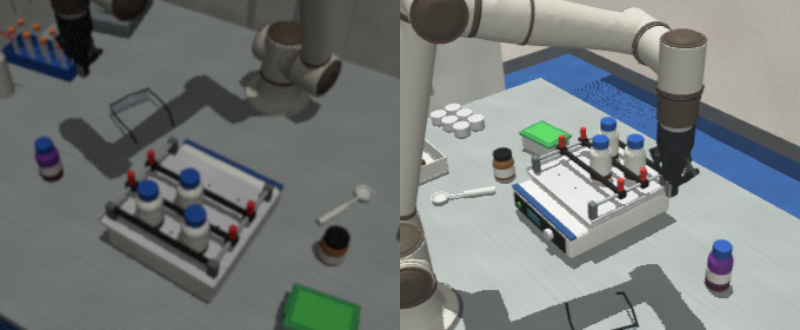

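The picture shows all three bottles upright, with caps at (148,189), (189,178) and (195,214) in the left crop. The bars are about 75–76 mm apart, the arm is clear, and the bystanders look undisturbed.

```bash
python3 -c "
from bench import arm
print(arm.job_done())"
```

```text
the job is handed in; nothing more can be done
None
```

The job is handed in at about 28 s: both bars were pushed snug, all three bottles stood upright in the last images, and the arm was clear of everything; no verdict was returned.

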